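# Lock the dried craft knives away

### The job

The craft knives are dry: put every one from the drying block away in the knife rack, blade first and fully home, one to a slot, turning your hold from the front of the handle to its butt end in the spring clip and never laying a knife on the table. Stand the tins of spare blades flat in the tray on top of the rack, and lock up by shooting the rack's bolt fully into its keeper behind the knives (it may have been left shot or half shot). Leave the other things on the table where they are.

Things in the scene. Friction and masses are not known exactly. Their poses are not given: they have to be found in the camera images.
- rack: plywood knife rack, fixed. Origin on the table below the middle of the slot mouths; x into the slots (away from the robot), y along the row. Slots at y = -70, 0, +70 mm. Housing over the slots: x 0 to 114, y +-118 mm, 96 high with the tray rim. In front a 12 mm thick base board reaches to x = -98 mm and carries the bolt along y at x = -80 mm
- rack_slot (a point): middle of the mouth of the middle slot (in the face of the rack; the others are 70 mm to either side), 66 mm above the table; axes as the rack's, x into the slot. Slot level, 18 wide, 17 high (floor at 58 mm), 108 deep. A knife is home blade first with its tip 100 to 108 mm in, so the last 62 to 70 mm of its handle stick out, unsupported
- rack_tray (a point): middle of the floor of the shallow tin tray on top of the rack, 82 mm above the table, axes as the rack's; inside 98 mm along x by 220 mm along y, rim 14 mm high
- bolt (a joint): 10 mm steel rod bolt, 22 mm above the table, with three upright 10 mm pins, tops at 72 mm. 0 = drawn: pins at rack y -105, -35, +35 mm, clear of the slots. 0.035 = fully shot to rack +y, end in the keeper: pins at y -70, 0, +70 mm, 10 mm behind the butt of a knife that is home, barring the slots. 2.5 N friction, stays where left; starts anywhere
- bolt_knob (a point): centre of the bolt's upright black knob, 20 mm in diameter, spanning 44 to 70 mm above the table (point at 57 mm), at the -y end of the bolt: x = -80 mm, y = -165 mm + the bolt's value in the rack's frame
- block: wooden drying block, fixed. Origin on the table below the middle of the bore mouths; x into the bores (away from the robot). Level bores at y = -60, 0, +60 mm, 16 wide, 13 high, 70 deep, floor 65 mm above the table, with a sill at floor height 20 mm out in front; top at 87 mm. Knives sit in it handle first, butt 65 mm deep, blades out to -x
- clip: steel spring clip on a post, fixed. Origin on the table; base plate 70 by 80 mm. Two spring leaves, 26 mm long along the clip's x, flare to a 25 mm mouth 110 mm above the table. A handle lying along x, either way round, is pressed straight down between them onto the seat with 4 to 10 N, and pulled up out with as much
- clip_seat (a point): where the centre of a clasped handle lies: on the clip's axis, 85 mm above the table (seat 80 mm high, 36 mm long along x, rubber topped); x along the clasped handle, y across it
- knife1_mid (a point): a craft knife (two or three alike; one may be absent), 170 mm, 50 g: aluminium handle 125 long, 12 wide, 10 high, then a 13 mm steel ferrule and a 32 mm blade. Site at mid-width and mid-height, near the balance point; x points along the knife: blade tip at +90 mm, front end of the handle +45, butt -80; z up as it lies in the block
- knife2_mid (a point): a craft knife (two or three alike; one may be absent), 170 mm, 50 g: aluminium handle 125 long, 12 wide, 10 high, then a 13 mm steel ferrule and a 32 mm blade. Site at mid-width and mid-height, near the balance point; x points along the knife: blade tip at +90 mm, front end of the handle +45, butt -80; z up as it lies in the block
- knife3_mid (a point): a craft knife (two or three alike; one may be absent), 170 mm, 50 g: aluminium handle 125 long, 12 wide, 10 high, then a 13 mm steel ferrule and a 32 mm blade. Site at mid-width and mid-height, near the balance point; x points along the knife: blade tip at +90 mm, front end of the handle +45, butt -80; z up as it lies in the block
- knife1_tip (a point): blade tip of that knife, on the axis of the handle
- knife2_tip (a point): blade tip of that knife, on the axis of the handle
- knife3_tip (a point): blade tip of that knife, on the axis of the handle
- tin1_mid (a point): centre of a round steel tin of spare blades (one or two; one may be absent), 46 mm diameter over the lid, 25 high, 60 g, lying flat; z up
- tin2_mid (a point): centre of a round steel tin of spare blades (one or two; one may be absent), 46 mm diameter over the lid, 25 high, 60 g, lying flat; z up
- cup1: bystander: white mixing cup, 76 mm across the rim, 85 high; origin at its underside
- cup2: bystander: white mixing cup, 68 mm across, 75 high; origin at its underside
- jar: bystander: brass-coloured jar of metal flakes, 56 mm across, 70 high; origin at its underside
- pigment: bystander: copper-coloured pigment pot, 44 mm across, 28 high; origin at its underside
- coaster1: bystander: scalloped coaster mould, 114 mm across, 10 high; origin at its underside
- coaster2: bystander: scalloped coaster mould, 114 mm across, 10 high; origin at its underside
- pen: bystander: black pen, 140 mm long, 10 thick; origin at its underside

How it is judged:
On the way:
1. a knife is clasped in the spring clip with the hand off it (((x of knife1_mid in the frame of clip between -0.05 and 0.05 m and y of knife1_mid in the frame of clip between -0.008 and 0.008 m and z of knife1_mid in the frame of clip between 0.078 and 0.092 m and contact force between the fingers and knife1 below 0.1 N and linear speed of knife1 below 0.02 m/s) or (x of knife2_mid in the frame of clip between -0.05 and 0.05 m and y of knife2_mid in the frame of clip between -0.008 and 0.008 m and z of knife2_mid in the frame of clip between 0.078 and 0.092 m and contact force between the fingers and knife2 below 0.1 N and linear speed of knife2 below 0.02 m/s) or (x of knife3_mid in the frame of clip between -0.05 and 0.05 m and y of knife3_mid in the frame of clip between -0.008 and 0.008 m and z of knife3_mid in the frame of clip between 0.078 and 0.092 m and contact force between the fingers and knife3 below 0.1 N and linear speed of knife3 below 0.02 m/s))), for 0.2 s.
At the end, for the whole second after the job is handed in: every knife present lies blade first in a slot of the rack with its tip 95 to 115 mm inside, every tin present stands flat in the tray on top of the rack, and the bolt is shot to more than 30 of its 35 mm (x of knife1_tip in the frame of rack between 0.095 and 0.115 m and z of knife1_tip in the frame of rack between 0.052 and 0.074 m and x of each of knife1_mid, knife2_mid, knife3_mid in the frame of rack below 0.03 m and z of knife1_mid in the frame of rack between 0.052 and 0.074 m and y of knife1_mid in the frame of rack between -0.09 and 0.09 m and linear speed of each of knife1, knife2, knife3, tin1, tin2 below 0.02 m/s and x of knife2_tip in the frame of rack between 0.095 and 0.115 m and z of knife2_tip in the frame of rack between 0.052 and 0.074 m and z of knife2_mid in the frame of rack between 0.052 and 0.074 m and y of knife2_mid in the frame of rack between -0.09 and 0.09 m and x of knife3_tip in the frame of rack between 0.095 and 0.115 m and z of knife3_tip in the frame of rack between 0.052 and 0.074 m and z of knife3_mid in the frame of rack between 0.052 and 0.074 m and y of knife3_mid in the frame of rack between -0.09 and 0.09 m and x of tin1_mid in the frame of rack between 0.004 and 0.11 m and y of tin1_mid in the frame of rack between -0.11 and 0.11 m and z of tin1_mid in the frame of rack between 0.085 and 0.102 m and angle between each of tin1_mid, tin2_mid's own z axis and vertical below 0.15 rad and x of tin2_mid in the frame of rack between 0.004 and 0.11 m and y of tin2_mid in the frame of rack between -0.11 and 0.11 m and z of tin2_mid in the frame of rack between 0.085 and 0.102 m and value of joint bolt above 0.03 m); the robot touches nothing.
It fails at once if a knife is laid or dropped on the table (height (world z) of any of knife1_mid, knife2_mid, knife3_mid below 0.03 m).
It fails at once if another thing on the table is pushed or tipped over by more than 3 cm (distance of any of cup1, cup2, jar, pigment, coaster1, coaster2, pen from where it was at the start of the episode above 0.03 m).
Of knife1, knife2, knife3 only 2 to 3 are there at a start; the rules pass over those that are not, and their reading is None.
Of tin1, tin2 only 1 to 2 are there at a start; the rules pass over those that are not, and their reading is None.
At some moment in a run one of tin1, tin2 may be knocked a few centimetres aside while the robot is not near it.
It also fails if it takes over 210 s, if anything falls off the work surface, if the arm or the gripper's body presses on something with over 40 N, if the wrist force passes 120 N, or if a joint passes its speed limit or range.

### The arm

A 7-joint arm with a two-finger parallel gripper is mounted at the origin on the work surface. World frame = base frame: x ahead of the robot, y to its left, z up, the work surface at z = 0. Lengths are in m, angles in rad, forces in N, time in s.
With the tool pointing down it reaches from about 0.4 to 0.85 m from the base axis. Payload 4.5 kg.
Tool frame: the origin (TCP) lies between the finger pads; the fingertips stand finger_overhang ahead of it and the grasp point (between the pads) lies 6 mm ahead of it (finger_overhang is the distance from the TCP to the fingertips, in m); z points along the fingers, y is the line along which they close (so a half turn about z gives the same grasp; the last joint's range is limited). The gripper opens to 85 mm and grips with 20 to 120 N. Pads are 22 mm wide; open, the fingers measure 114 mm over their backs; the gripper's body (76 mm by 85 mm) begins 54 mm behind the grasp point. The pads swing forward as they close: fully open they stand 13 mm farther back than shut.
Start: joints at [1.35, 0.689, -0.195, 1.565, 0.157, 0.902, -0.215], TCP at [0.158, -0.605, 0.256] pointing down, gripper open.
Joint ranges: [-3.01, 3.01], [-0.46, 2.08], [-1.47, 1.51], [0.13, 2.56], [-1, 4.14], [0.04, 2.09], [-2.66, 2.66]. Speed limits (rad/s): [2.57, 2.57, 3.14, 3.14, 3.14, 3.14, 3.14].

### API

Orientations are given as a 3x3 rotation matrix whose columns are the frame's x, y, z axes.
In Python, from station import move_ptp, move_l, goto_joints, set_gripper, wait, solve_ik, read_camera, get_calibration, IKError, finish_job, get_time_s, get_joint_pos, get_joint_velocities, get_tau, get_tool_pos, get_eef_rot, get_contact_force, get_torque, get_gripper_width, get_gripper_force, finger_overhang gives the robot as it stands. The module is installed in compiled form; this text tells all that it offers. Calls block until the motion is done:
- move_ptp(position, orientation): joint-space move of the TCP to a pose.
- move_l(position, rot=None, speed=0.15): straight line of the TCP; rot=None keeps the orientation; speed is the mean speed in m/s.
- goto_joints(angles): joint-space move.
- set_gripper(opening, f_grip=None): finger opening in m; f_grip is the grip in N (None keeps the last); returns when the fingers have stopped.
- wait(seconds).
- solve_ik(position, orientation): joint angles nearest the present ones, or None.
- read_camera(name): name is "side" or "top" or "wrist"; returns the picture (400x640x3 uint8, red, green, blue); there is no depth.
- get_calibration(name): a dict with "fx", "fy", "cx", "cy" (pixels), "R" (3x3) and "t" (3): a world point X has camera coordinates R X + t; the wrist camera has in their place "T_tool_cam" (4x4, takes a point from camera to tool coordinates, whose origin is the TCP and whose axes are the flange's). Camera axes: x right, y down, z forward; pixel columns grow to the right and rows downward; lengths in m; the calibration is good to about 2 mm. A picture is of the moment at which its call begins: read the wrist's pose just before it. get_calibration takes no time and is no camera call.
A pose or a line that the arm cannot do raises IKError and nothing moves.
- finish_job(): hands the job in; it is judged then, once.
Readings, each from a call of its own:
- get_time_s(): time.
- get_joint_pos(): joint angles.
- get_joint_velocities(): joint speeds.
- get_tau(): joint torques, N m.
- get_tool_pos(): TCP position.
- get_eef_rot(): TCP orientation.
- get_contact_force(): force on the tool from outside, world axes, zero at the start.
- get_torque(): the same for the moment, N m.
- get_gripper_width(): finger opening in m.
- get_gripper_force(): force on a finger pad.
Only numpy, scipy, OpenCV 4.12 (cv2) and the standard library are available. Lean on these libraries where they do the work, as an engineer would, in place of code of your own. Each camera call takes 0.05 s, during which the arm holds its last target. There are 200 camera calls.

## Working session

There is one attempt and no reset: what is moved stays moved. The work goes in short steps, each a Python script; the robot and the scene stay as the last script left them, time stands still between calls to the robot, and variables do not carry over. Pictures are saved under pics/ and viewed, at most 17 in all, crops included, and the job is handed in when it is done.

```bash
mkdir -p pics; ls
python3 - <<'E'
from station import *
import cv2, numpy as np
for n in("side","top"):
    im=read_camera(n); cv2.imwrite(f"pics/{n}0.png",im[:,:,::-1]); c=get_calibration(n)
    print(n,{k:np.round(v,4).tolist() for k,v in c.items()})
c=get_calibration("wrist");print({k:np.round(v,4).tolist() for k,v in c.items()})
print(finger_overhang if not callable(finger_overhang) else finger_overhang(),get_time_s(),get_tool_pos(),get_eef_rot())
E
```

```text
pics
side {'fx': 388.6205, 'fy': 388.6205, 'cx': 323.3478, 'cy': 199.2382, 'R': [[-0.6727, -0.7399, -0.0064], [-0.5682, 0.5221, -0.6361], [0.474, -0.4242, -0.7716]], 't': [0.4186, 0.3638, 0.717]}
top {'fx': 493.9938, 'fy': 493.9938, 'cx': 323.2165, 'cy': 197.6058, 'R': [[0.0151, -0.9998, -0.0099], [-0.9809, -0.0129, -0.1942], [0.1941, 0.0127, -0.9809]], 't': [0.0486, 0.5984, 1.205]}
{'fx': 323.1279, 'fy': 323.1279, 'cx': 323.2448, 'cy': 194.4894, 'T_tool_cam': [[0.0014, -0.944, -0.3299, 0.0852], [1.0, 0.0011, 0.0011, 0.0006], [-0.0007, -0.3299, 0.944, -0.1187], [0.0, 0.0, 0.0, 1.0]]}
0.025 0.1 [ 0.15736862 -0.60430407  0.25555645] [[ 9.67687403e-01  2.52152333e-01 -5.39065961e-04]
 [ 2.52152877e-01 -9.67686150e-01  1.56256127e-03]
 [-1.27643194e-04 -1.64799789e-03 -9.99998634e-01]]
```

View pics/top0.png

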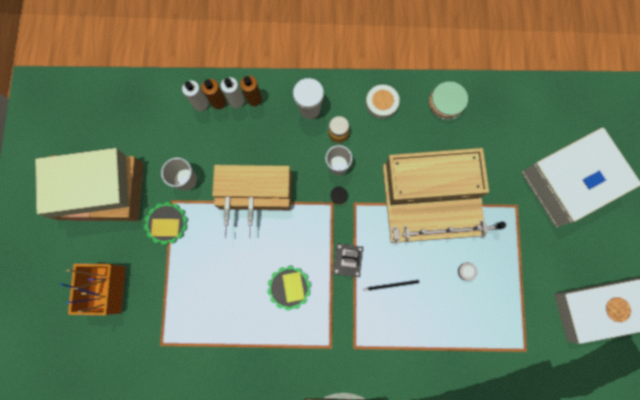

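View pics/side0.png

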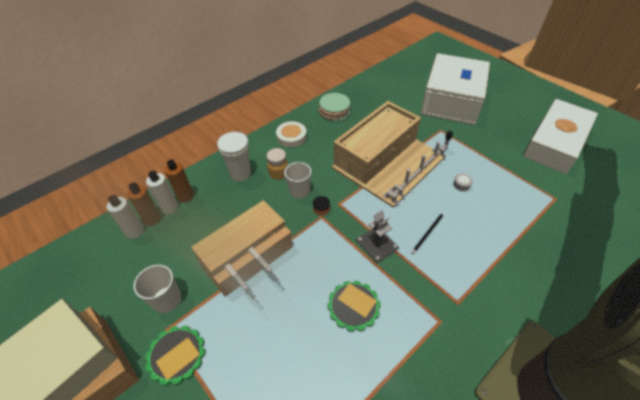

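```bash
cat > h.py <<'E'
from station import *
import cv2, numpy as np
def cam(n):
    c=get_calibration(n)
    if n=="wrist":
        T=np.eye(4);T[:3,:3]=get_eef_rot();T[:3,3]=get_tool_pos();T=T@c["T_tool_cam"]
        R=T[:3,:3].T; t=-R@T[:3,3]
    else: R,t=np.array(c["R"]),np.array(c["t"])
    return np.array([[c["fx"],0,c["cx"]],[0,c["fy"],c["cy"]],[0,0,1]]),R,t
def ray(C,uv,z):
    K,R,t=C; d=R.T@np.linalg.solve(K,[uv[0],uv[1],1]); o=-R.T@t
    return o+d*(z-o[2])/d[2]
def proj(C,X):
    K,R,t=C; p=K@(R@np.asarray(X)+t); return p[:2]/p[2]
def down(yaw):  # tool x axis at yaw, pointing down
    c,s=np.cos(yaw),np.sin(yaw); return np.array([[c,s,0],[s,-c,0],[0,0,-1.]])
def snap(name):
    C=cam("wrist"); im=read_camera("wrist"); np.savez(f"pics/{name}.npz",im=im,K=C[0],R=C[1],t=C[2])
    cv2.imwrite(f"pics/{name}.png",im[:,:,::-1]); return im,C
def load(name):
    d=np.load(f"pics/{name}.npz"); return d["im"],(d["K"],d["R"],d["t"])
E
python3 - <<'E'
from h import *
C=cam("top")
for n,uv,z in [("rack tray TL",(388,160),.096),("TR",(485,150),.096),("BR",(487,190),.096),("BL",(388,200),.096),("bbBL",(389,241),.012),("bbBR",(483,234),.012),("block TL",(214,167),.087),("TR",(290,167),.087),("BL",(213,196),.087),("BR",(290,196),.087),("clip",(349,260),.11),("knife1",(228,197),.07),("k1tip",(226,236),.07),("k2",(251,198),.07),("k2tip",(252,236),.07),("tin",(467,271),.025),("black",(339,195),.028),("pen",(365,289),.005),("pen",(419,283),.005),("coaster",(290,288),.005),("coaster",(165,222),.005),("cup",(339,155),.08),("cup",(178,168),.08),("jar?",(339,128),.05),("knob",(500,226),.07)]:
    print(n,np.round(ray(C,uv,z),3)[:2])
E
```

```text
rack tray TL [ 0.689 -0.105]
TR [ 0.718 -0.35 ]
BR [ 0.615 -0.35 ]
BL [ 0.586 -0.104]
bbBL [ 0.494 -0.116]
bbBR [ 0.516 -0.361]
block TL [0.668 0.335]
TR [0.67  0.142]
BL [0.593 0.333]
BR [0.595 0.14 ]
clip [ 0.436 -0.008]
knife1 [0.594 0.299]
k1tip [0.494 0.299]
k2 [0.592 0.24 ]
k2tip [0.495 0.234]
tin [ 0.419 -0.311]
black [0.611 0.016]
pen [ 0.37  -0.053]
pen [ 0.387 -0.192]
coaster [0.37 0.14]
coaster [0.537 0.476]
cup [0.705 0.018]
cup [0.666 0.429]
jar? [0.788 0.018]
knob [ 0.529 -0.386]
```

Run:
```python
from h import *
for n,p in [("rack",(.56,-.24,.30)),("clip",(.47,-.02,.30)),("block",(.58,.24,.30))]:
    move_ptp(p,down(0)); wait(.3); snap(n); print(n,get_time_s(),get_tool_pos().round(3),get_joint_pos().round(2))
a=[load(n)[0][:,:,::-1] for n in("rack","clip","block")]
```

```text
rack 2.4167 [ 0.56 -0.24  0.3 ] [ 0.38  0.62 -0.1   1.56  0.07  0.96 -1.3 ]
clip 3.7083 [ 0.47  -0.021  0.3  ] [ 0.02  0.43 -0.1   1.96  0.06  0.76 -1.69]
block 5.15 [0.58  0.239 0.3  ] [-0.41  0.64 -0.1   1.51  0.07  1.   -2.1 ]
```

View pics/rack.png

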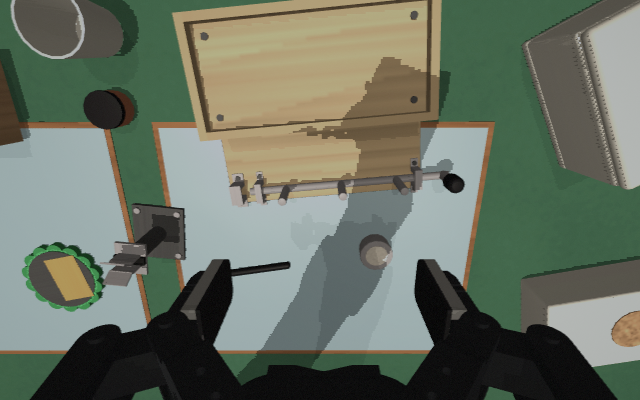

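View pics/clip.png

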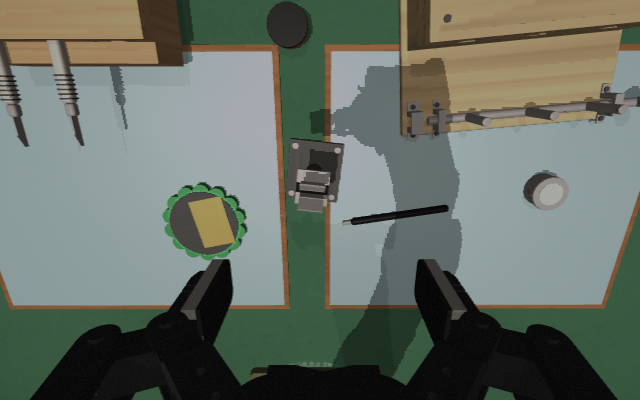

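View pics/block.png

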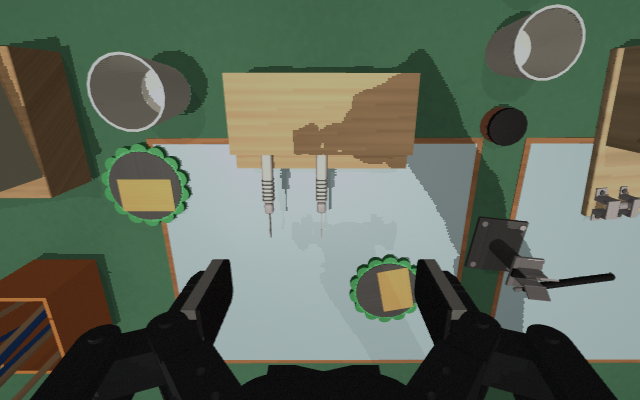

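Run:
```python
from h import *
def crop(n,r0,r1,c0,c1,w,h): return cv2.resize(load(n)[0][r0:r1,c0:c1,::-1],(w,h),interpolation=cv2.INTER_CUBIC)
cv2.imwrite("pics/A.png",crop("rack",0,215,160,470,775,538))
cv2.imwrite("pics/B.png",np.hstack([crop("clip",125,225,270,350,400,500),crop("block",60,250,230,350,316,500)]))
```

```text
(no output)
```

View pics/A.png

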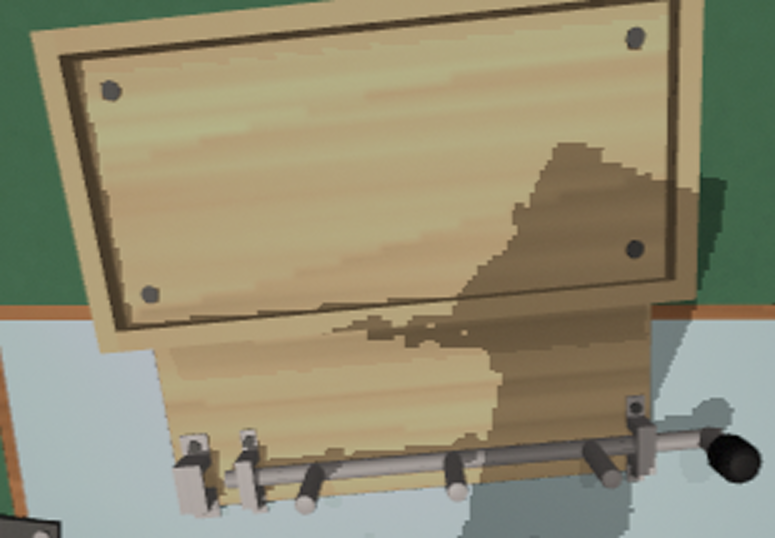

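View pics/B.png

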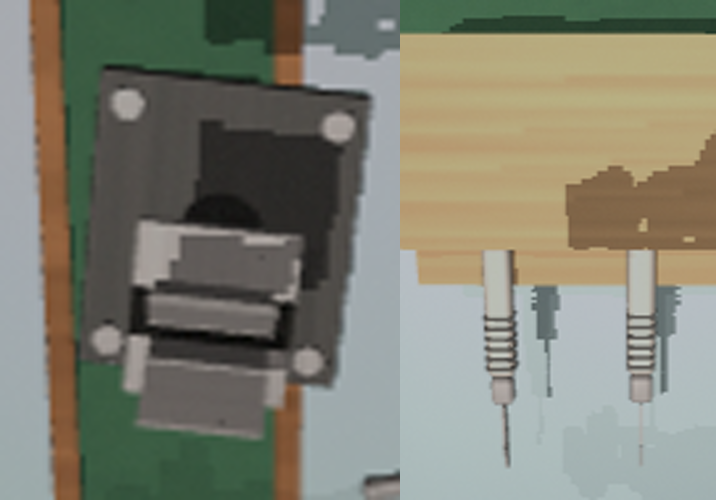

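Run:
```python
from h import *
_,C=load("rack"); q=lambda uv,z:ray(C,uv,z)[:2]
A=lambda x,y:(x/2.5+160,y/2.5)
BL,BR,TL=[q(A(*p),.096) for p in((101,352),(695,303),(31,32))]
d=BL-BR; print("rim",BL,BR,TL,"len",np.linalg.norm(d),np.linalg.norm(TL-BL))
yaw=np.arctan2(-d[0],d[1]); e=TL-BL; print("yaw",yaw,np.arctan2(e[1],e[0]))
org=(BL+BR)/2; R=np.array([[np.cos(yaw),-np.sin(yaw)],[np.sin(yaw),np.cos(yaw)]])
for n,p,z in [("p1",(306,504),.072),("p2",(457,491),.072),("p3",(611,479),.072),("knob",(733,460),.07),("bbL",(213,507),.012),("bbM",(420,490),.012)]:
    print(n,R.T@(q(A(*p),z)-org))
print("org",org,"tin",q((375,248),.025), "tinbot")
_,C=load("clip")
B=lambda x,y:(x/5+270,y/5+125)
print("plate",[q(B(*p),.004).round(4) for p in((104,68),(370,95),(331,386),(82,358))])
print("mouth",q(B(211,330),.11),[q(B(*p),.11).round(4) for p in((140,220),(303,240),(137,425),(265,438))])
print("tin",q((550,190),.025))
_,C=load("block")
B=lambda x,y:(230+(x-400)/2.633,60+y/2.631)
print("block",[q(p,.087).round(4) for p in((222,72),(420,72),(417,157),(230,155))])
for k in (((498,250),(502,390),(508,466)),((641,250),(641,390),(641,466))): print([q(B(*p),.07).round(4) for p in k])
```

```text
rim [ 0.58926992 -0.11872891] [ 0.60859611 -0.35397431] [ 0.70250627 -0.1081233 ] len 0.2360379208825167 0.11373192630845001
yaw 0.0819692632057138 0.09338663929477856
p1 [-0.07979842  0.04826567]
p2 [-0.07913826 -0.02105275]
p3 [-0.07907628 -0.09097672]
knob [-0.0751984  -0.14644138]
bbL [-0.09914169  0.10816375]
bbM [-0.09856244 -0.00355425]
org [ 0.59893301 -0.23635161] tin [ 0.43003833 -0.31253848] tinbot
plate [array([0.487 , 0.0195]), array([ 0.48  , -0.0488]), array([ 0.3999, -0.0397]), array([0.4081, 0.0282])]
mouth [ 0.45182452 -0.01076573] [array([0.4747, 0.0029]), array([ 0.4706, -0.0292]), array([0.4312, 0.0047]), array([ 0.4283, -0.0216])]
tin [ 0.42427875 -0.31328486]
block [array([0.6744, 0.3349]), array([0.6744, 0.1447]), array([0.5912, 0.1396]), array([0.5934, 0.335 ])]
[array([0.5897, 0.2991]), array([0.5269, 0.301 ]), array([0.4897, 0.3003])]
[array([0.5897, 0.2396]), array([0.5269, 0.2397]), array([0.4897, 0.2398])]
```

```bash
cat >> h.py <<'E'
RY=.085; RO=np.array([.599,-.2364]); CL=np.array([.444,-.0104]); CY=1.465
def rk(x,y,z):
    c,s=np.cos(RY),np.sin(RY); return np.array([RO[0]+c*x-s*y,RO[1]+s*x+c*y,z])
def inrk(p):
    c,s=np.cos(RY),np.sin(RY); d=np.asarray(p)[:2]-RO; return np.array([c*d[0]+s*d[1],-s*d[0]+c*d[1]])
def st(l=""): print(l,"t%.1f"%get_time_s(),"p",get_tool_pos().round(4),"F",np.round(get_contact_force(),1),"w %.4f gf %.0f"%(get_gripper_width(),get_gripper_force()))
E
python3 - <<'E'
from h import *
D=down(RY); x,y=-.08,-.151
set_gripper(.044,30)
move_ptp(rk(x,y,.16),D); im,C=snap("knob")
move_l(rk(x,y,.070)); st("down")
set_gripper(.0,30); st("grip"); print("inrk",inrk(get_tool_pos()))
move_l(rk(x,-.1655,.070),speed=.05); st("drawn")
set_gripper(.044); move_l(rk(x,-.165,.16)); st()
set_gripper(.075); move_ptp((.43,-.3125,.2),down(0)); wait(.2); snap("tin"); st()
E
```

```text
down t8.8 p [ 0.5328 -0.3939  0.0708] F [ 0.6 -0.7  0.3] w 0.0445 gf 0
grip t9.1 p [ 0.5329 -0.3938  0.0714] F [-0.6  1.4  6.3] w 0.0183 gf 29
inrk [-0.07921755 -0.151258  ]
drawn t9.5 p [ 0.534  -0.4065  0.0714] F [-0.6  3.9  7.8] w 0.0188 gf 30
 t10.7 p [ 0.5327 -0.4073  0.1592] F [-0.  0. -1.] w 0.0439 gf 0
 t11.9 p [ 0.4307 -0.3131  0.1996] F [ 0.3 -0.  -1. ] w 0.0749 gf 0
```

View pics/tin.png

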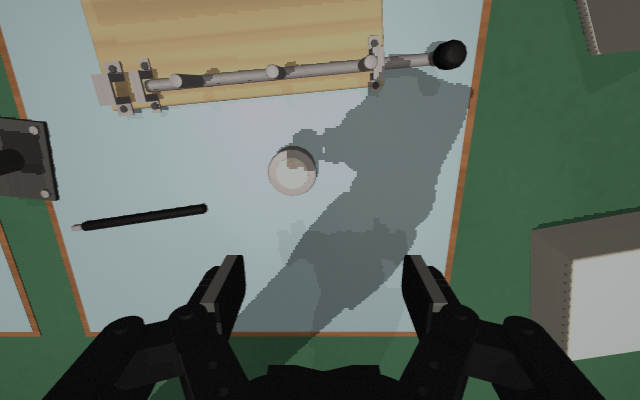

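Run:
```python
from h import *
_,C=load("tin")
print([ (p,inrk(ray(C,p,.072)).round(4)) for p in((177,80),(272,72),(369,62))],inrk(ray(C,(451,54),.07)))
t=ray(C,(292,173),.025); print("tin",t, np.linalg.norm(ray(C,(268,173),.025)-ray(C,(316,173),.025)))
move_l((t[0],t[1],.1)); move_l((t[0],t[1],.028),speed=.08); st("down")
set_gripper(.03,40); st("grip")
move_l((t[0],t[1],.2)); st("lift")
p=rk(.055,-.04,.2); move_ptp(p,down(RY)); move_l(rk(.055,-.04,.114),speed=.1); st("over")
z=.114
while get_contact_force()[2]<4 and z>.100:
    z-=.002; move_l(rk(.055,-.04,z),speed=.03)
st("placed"); set_gripper(.062); move_l(rk(.055,-.04,.22)); move_l(rk(.03,-.04,.28)); wait(.2); snap("tray"); st()
```

```text
[((177, 80), array([-0.079 ,  0.0342])), ((272, 72), array([-0.0794, -0.0345])), ((369, 62), array([-0.0786, -0.1037]))] [-0.07811329 -0.16194107]
tin [ 0.43534789 -0.28484338  0.025     ] 0.04509078666934745
down t13.8 p [ 0.4356 -0.285   0.0284] F [0.6 0.9 0. ] w 0.0743 gf 0
grip t14.2 p [ 0.4356 -0.285   0.0287] F [-0.3  1.   5.7] w 0.0442 gf 40
lift t15.5 p [ 0.4348 -0.2846  0.1993] F [-0.4 -0.2 -0.4] w 0.0441 gf 41
over t17.4 p [ 0.6578 -0.2718  0.1148] F [ 0.6 -0.9  0.1] w 0.0441 gf 41
placed t17.9 p [ 0.6578 -0.2718  0.1109] F [-0.3  0.2  4.9] w 0.0438 gf 41
 t20.0 p [ 0.6321 -0.2733  0.2788] F [-0.3  0.3 -0.4] w 0.0620 gf 0
```

View pics/tray.png

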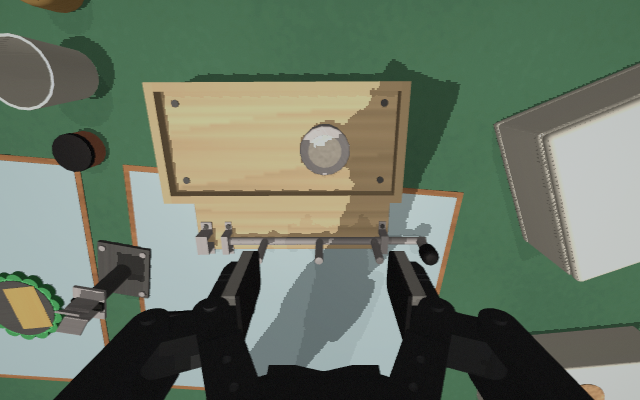

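```bash
cat >> h.py <<'E'
def u(a): return np.array([np.cos(a),np.sin(a),0])
def take(y,x=.548):
    set_gripper(.036,80); D=down(np.pi)
    move_ptp((x,y,.2),D); move_l((x,y,.077),speed=.1); st("at knife")
    set_gripper(0.0,80); st("grip")
    move_l((x-.09,y,.0775),speed=.08); st("pulled"); move_l((x-.09,y,.21))
def c(s,z): return np.array([*CL,0])+s*u(CY)+np.array([0,0,z])
E
python3 - <<'E'
from h import *
_,C=load("tray")
P=[ray(C,p,.096)[:2] for p in((143,83),(411,82),(165,202),(403,192))]; print([inrk(p).round(4) for p in P])
take(.2398)
move_ptp(c(.048,.21),down(CY)); move_l(c(.048,.150)); wait(.2); st("over clip"); snap("overclip")
im=read_camera("side"); cv2.imwrite("pics/s1.png",cv2.resize(im[130:330,220:500,::-1],(784,560)))
E
```

```text
[array([0.1133, 0.1186]), array([ 0.1145, -0.1173]), array([0.0013, 0.1173]), array([ 0.0123, -0.1188])]
at knife t23.6 p [0.5484 0.2402 0.0777] F [-0.6  0.6  0. ] w 0.0363 gf 0
grip t24.0 p [0.5483 0.2399 0.0776] F [-1.3  0.   3.5] w 0.0103 gf 78
pulled t25.2 p [0.4583 0.2397 0.0773] F [-0.2 -0.2  0.1] w 0.0105 gf 78
over clip t28.0 p [0.4497 0.0376 0.1508] F [ 0.1 -0.2 -0.8] w 0.0102 gf 78
```

View pics/overclip.png

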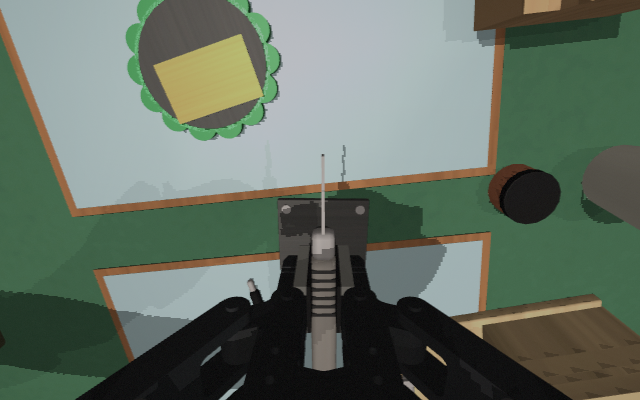

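View pics/s1.png

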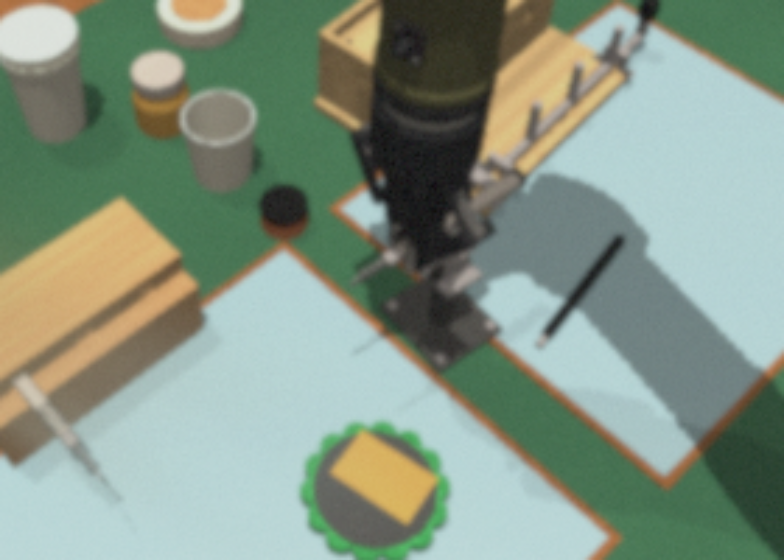

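```bash
cat >> h.py <<'E'
def clipin(s=.048,dz=.0077):
    move_l(c(s,.118),speed=.1); z=.118; f0=get_contact_force()[2]
    while z>.085+dz-.003:
        z-=.003; move_l(c(s,z),speed=.04); f=get_contact_force()[2]-f0
        if z<.087+dz and f>14: break
    st("pressed z %.4f"%z); set_gripper(.034); wait(.3); st("open")
    move_l(c(s,.19));
E
python3 - <<'E'
from h import *
_,C=load("overclip"); tip=ray(C,(322.5,155),.143); print("tip s,lat",(tip[:2]-CL)@u(CY)[:2],(tip[:2]-CL)@u(CY+np.pi/2)[:2],"expected .108")
clipin()
wait(.2); snap("clipped")
E
```

```text
tip s,lat 0.10521397940611125 -0.0007177484994853908 expected .108
pressed z 0.0880 t31.1 p [0.4493 0.0377 0.089 ] F [-1.4  1.4 16.4] w 0.0103 gf 82
open t31.7 p [0.449  0.0373 0.0879] F [-0.4  0.3  0.2] w 0.0338 gf 0
```

View pics/clipped.png

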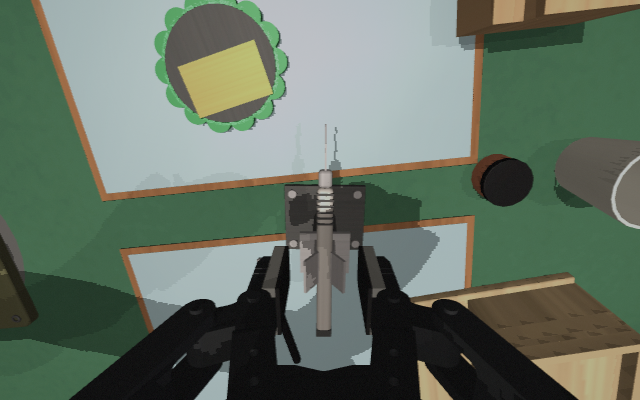

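```bash
cat >> h.py <<'E'
def regrasp(s):
    set_gripper(.034); D=down(CY)
    move_l(c(s,.19)); move_l(c(s,.0925),speed=.12); st("at butt")
    set_gripper(0.,110); st("grip"); move_l(c(s,.14),speed=.06); st("pulled"); move_l(c(s,.21))
def pre(ys,back=-.19,z=.0735):
    move_ptp(rk(back,ys,.21),down(RY)); move_l(rk(back,ys,z),speed=.12); wait(.2); st("pre")
E
python3 - <<'E'
from h import *
_,C=load("clipped"); s=lambda p,z:((ray(C,p,z)[:2]-CL)@u(CY)[:2],(ray(C,p,z)[:2]-CL)@u(CY+np.pi/2)[:2])
print("tip",s((324.5,124),.085),"butt",s((323.5,336),.085),"ferr end",s((325,171),.088))
b=s((323.5,336),.085)[0]; tp=s((324.5,124),.085)[0]; mid=(b+.08+tp-.09)/2; print("mid",mid)
regrasp(mid-.064); pre(0.); snap("pre1")
t=read_camera("top"); sd=read_camera("side")
cv2.imwrite("pics/p1.png",np.hstack([cv2.resize(t[140:260,380:500,::-1],(400,400),interpolation=2),cv2.resize(sd[130:250,330:450,::-1],(400,400),interpolation=2)]))
E
```

```text
tip (np.float64(0.10512943007531612), np.float64(-0.000515809658908534)) butt (np.float64(-0.07497397564424933), np.float64(-0.00019470990692452124)) ferr end (np.float64(0.07297470731806349), np.float64(-0.0009598568223123752))
mid 0.010077727215533398
at butt t34.8 p [ 0.4386 -0.0637  0.0928] F [ 0.3 -0.  -0.2] w 0.0343 gf 0
grip t35.2 p [ 0.4386 -0.0641  0.0929] F [0.  0.4 1.5] w 0.0100 gf 107
pulled t36.1 p [ 0.4381 -0.064   0.1398] F [-0.5  0.5 -0.4] w 0.0098 gf 108
pre t39.0 p [ 0.4099 -0.2527  0.074 ] F [ 0.5 -0.9 -0.7] w 0.0099 gf 108
```

View pics/p1.png

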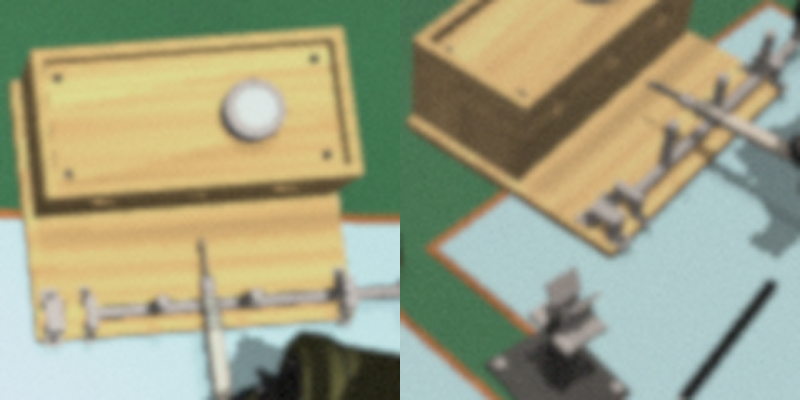

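View pics/pre1.png

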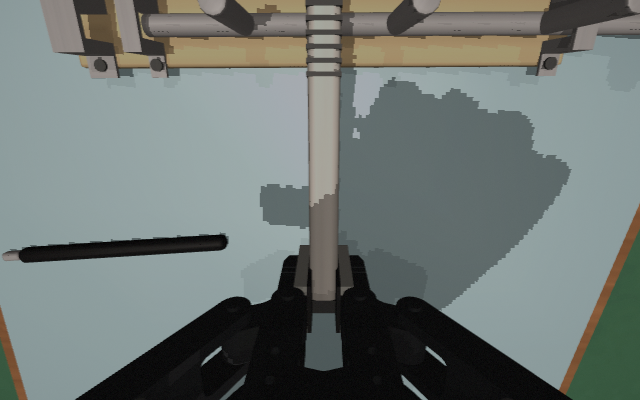

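```bash
cat >> h.py <<'E'
def tri(pt,ps):
    M=[]
    for n,p in(("top",pt),("side",ps)):
        K,R,t=cam(n); P=K@np.c_[R,t]; M.append((P,np.array(p,float)))
    X=cv2.triangulatePoints(M[0][0],M[1][0],M[0][1],M[1][1]); return (X[:3]/X[3]).ravel()
E
python3 - <<'E'
from h import *
X=tri((440,212),(405,155.5)); print("tip",inrk(X),X[2])
print("by plane .066: top",inrk(ray(cam("top"),(440,212),.066)),"side",inrk(ray(cam("side"),(405,155.5),.066)))
# rim corners in the top view for bias
for p in((38,212),(364,174),(345,28),(30,48)): print(inrk(ray(cam("top"),(380+.3*p[0],140+.3*p[1]),.096)).round(4))
E
```

```text
tip [-0.03552675 -0.00171089] 0.055894339941296806
by plane .066: top [-0.0359605   0.00118287] side [-0.04222265  0.00726595]
[-0.011   0.1255]
[ 0.0003 -0.1187]
[ 0.1134 -0.1196]
[0.1151 0.1194]
```

Run:
```python
from h import *
S=cam("side");T=cam("top")
for dr in (0,.04,.07):
    for kx in (90,58,45,0,-40):
        L=(kx+64)/1000; p=rk(-.19+L*np.cos(dr),0,.0665-L*np.sin(dr))
        a=proj(S,p);b=proj(T,p); print(dr,kx,"side crop",((a-[330,130])/.3+[400,0]).round(0),"top crop",((b-[380,140])/.3).round(0))
```

```text
0 90 side crop [649.  76.] top crop [202. 240.]
0 58 side crop [682.  95.] top crop [207. 282.]
0 45 side crop [696. 103.] top crop [209. 299.]
0 0 side crop [746. 131.] top crop [216. 359.]
0 -40 side crop [791. 157.] top crop [222. 412.]
0.04 90 side crop [648.  82.] top crop [200. 241.]
0.04 58 side crop [681. 100.] top crop [205. 283.]
0.04 45 side crop [695. 107.] top crop [207. 300.]
0.04 0 side crop [745. 134.] top crop [215. 359.]
0.04 -40 side crop [791. 158.] top crop [222. 412.]
0.07 90 side crop [647.  86.] top crop [199. 243.]
0.07 58 side crop [681. 103.] top crop [204. 284.]
0.07 45 side crop [695. 110.] top crop [206. 300.]
0.07 0 side crop [745. 135.] top crop [214. 359.]
0.07 -40 side crop [791. 159.] top crop [222. 413.]
```

Run:
```python
from h import *
S=cam("side")
for n,p in (("corner 522,108",(0,.118,.096)),("back corner 413,40",(.114,.118,.096)),("pin+35 top 669,124",(-.08,.035,.072)),("pin-35 top 721,78",(-.08,-.035,.072)),("pin-105 768,37",(-.08,-.105,.072)),("board corner 613,255",(-.098,.118,.012))):
    print(n,((proj(S,rk(*p))-[330,130])/.3+[400,0]).round(0))
im=cv2.imread("pics/p1.png")[:,400:].astype(int)
for x in (285,295,305,320,335,350,365,380):
    print(x+400, im[x//3 if 0 else 60:190:4,x].sum(1)//3)
```

```text
corner 522,108 [524. 106.]
back corner 413,40 [411.  36.]
pin+35 top 669,124 [671. 121.]
pin-35 top 721,78 [722.  75.]
pin-105 768,37 [769.  31.]
board corner 613,255 [615. 245.]
685 [153 153 159 162 166 172 174 175 170 162 149 124 136 165 178 178 179 172
 156 139 145 156 146 128 125 146 167 176 175 165 145 138 151]
695 [158 163 170 173 174 175 172 169 170 165 156 136 111 111 135 160 165 144
 116 100 101 102 104 127 158 174 172 158 140 143 166 182 192]
705 [170 172 173 173 172 169 171 171 174 164 149 138 128 112  96 117 140 143
 124 115 129 140 123 109 113 119 117 131 165 185 193 194 193]
720 [172 173 172 172 157 127 104  88  90  92  96 107 136 158 151 122 104 126
 159 170 168 158 137 137 161 169 146 127 133 158 176 184 192]
735 [181 172 169 175 178 175 168 160 159 159 147 131 128 153 182 195 183 150
 116 121 151 166 161 155 166 183 192 182 156 125 116 142 171]
750 [158 126  98 109 137 158 157 139 127 138 157 172 176 168 152 151 173 189
 175 139 110 111 116 116 119 121 121 124 129 133 141 132 122]
765 [ 95  90  87  91  97 108 134 160 171 173 165 146 144 162 182 190 187 179
 182 191 177 143 109 110 117 121 116 122 118 118 121 120 119]
780 [155 148 127 119 130 134 118 106 115 123 145 171 186 192 195 193 174 138
 121 126 128 125 114 100  97 106 117 119 117 120 120 122 118]
```

```bash
cat >> h.py <<'E'
def insert(ys,z=.077,x0=-.19,x1=-.05,lim=8):
    x=x0; move_l(rk(x,ys,z),speed=.05); wait(.1); f0=get_contact_force(); d=u(RY); g=[]
    while x<x1-1e-4:
        x=min(x+.01,x1); move_l(rk(x,ys,z),speed=.06); f=get_contact_force()-f0; g.append((round(x,3),*f.round(1)))
        if -f@d>lim or abs(f[2])>10: print("STOP"); break
    print(g); st("end"); print(inrk(get_tool_pos())); return x
E
python3 - <<'E'
from h import *
insert(0.)
E
```

```text
STOP
[(-0.18, np.float64(-0.2), np.float64(-0.2), np.float64(1.3)), (-0.17, np.float64(-0.5), np.float64(-0.0), np.float64(1.5)), (-0.16, np.float64(-0.2), np.float64(0.2), np.float64(0.5)), (-0.15, np.float64(-10.0), np.float64(-0.9), np.float64(3.2))]
end t40.8 p [ 0.443  -0.2493  0.0762] F [-10.1  -0.3   1.8] w 0.0100 gf 109
[-0.1565759   0.00040266]
```

```bash
cat >> h.py <<'E'
def probe(ys=.03,x=-.104,thr=2.5,zmin=.108,z0=.130):
    move_l(rk(x,ys,z0),speed=.1); wait(.3); f0=get_contact_force()[2]; z=z0; r=[]
    while z>zmin:
        z-=.001; move_l(rk(x,ys,z),speed=.02); wait(.05); f=get_contact_force()[2]-f0; r.append((round(z,4),round(get_tool_pos()[2],4),round(f,1)))
        if f>thr: break
    print(r[-4:]); return r[-1]
E
python3 - <<'E'
from h import *
move_l(rk(-.19,0,.077),speed=.1); move_l(rk(-.19,.03,.14)); wait(.2)
r=probe(); print("droop ~",(r[1]-.1089)/.104); move_l(rk(-.104,.03,.135)); st()
E
```

```text
[(0.113, np.float64(0.1129), np.float64(0.4)), (0.112, np.float64(0.112), np.float64(0.8)), (0.111, np.float64(0.1111), np.float64(1.4)), (0.11, np.float64(0.1101), np.float64(3.7))]
droop ~ 0.011538461538461603
 t49.8 p [ 0.4932 -0.2154  0.1352] F [ 0.   0.1 -0.6] w 0.0100 gf 108
```

Run:
```python
from h import *
move_l(rk(-.19,.03,.135)); move_l(rk(-.19,0,.0735)); wait(.2)
out=[]
for n in("top","side"):
    im=np.mean([read_camera(n) for _ in range(6)],0).astype(np.uint8)[:,:,::-1]; C=cam(n)
    o=proj(C,rk(-.02,0,.06)).astype(int)-[33,25]
    b=cv2.resize(im[o[1]:o[1]+50,o[0]:o[0]+66],(396,300),interpolation=cv2.INTER_CUBIC); a=b.copy()
    print(n,o)
    for y in(-.07,0,.07):
        q=np.array([(proj(C,rk(0,y+dy,z))-o+.5)*6 for dy,z in((-.009,.058),(.009,.058),(.009,.075),(-.009,.075))]).astype(int)
        cv2.polylines(a,[q],True,(0,0,255),1)
    for X in(rk(-.036,0,.064),rk(0,.118,.096),rk(0,-.118,.096),rk(0,.118,.012)): cv2.circle(a,tuple(((proj(C,X)-o+.5)*6).astype(int)),3,(255,0,0),1)
    out.append(np.vstack([b,a]))
cv2.imwrite("pics/q.png",np.hstack(out))
```

```text
top [406 181]
side [366 126]
```

View pics/q.png

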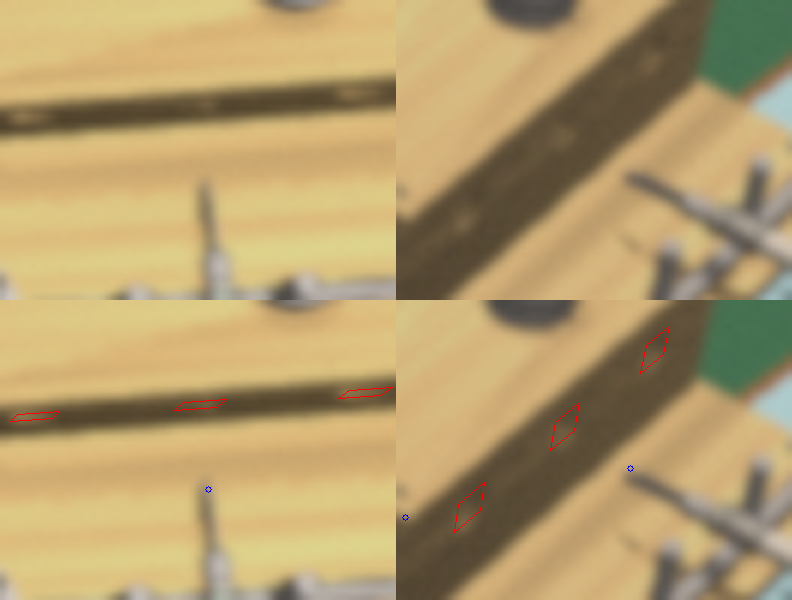

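Run:
```python
from h import *
f=lambda a,b:tri(((a[0]-.5*0)/6+406,a[1]/6+181),((b[0]-396)/6+366,b[1]/6+126))
for n,a,b in(("tip",(204,183),(632,178)),("mid",(207,104),(560,135)),("left",(28,118),(462,222)),("right",(355,93),(650,62))):
    X=f(a,b); print(n,inrk(X).round(4),X[2].round(4))
```

```text
tip [-0.0348 -0.0024] 0.0547
mid [ 0.0022 -0.007 ] 0.0528
left [0.0005 0.07  ] 0.0553
right [ 0.0001 -0.0695] 0.058
```

```bash
cat >> h.py <<'E'
def pitch(a):
    n=np.array([-np.sin(RY),np.cos(RY),0]); return cv2.Rodrigues(-a*n)[0]@down(RY)
E
python3 - <<'E'
from h import *
move_l(rk(-.19,0,.0755),rot=pitch(.045),speed=.05); wait(.2); print(get_eef_rot().round(3))
insert(0.,z=.0755)
E
```

```text
[[ 0.995  0.085  0.045]
 [ 0.085 -0.996  0.004]
 [ 0.045  0.    -0.999]]
[(-0.18, np.float64(-0.4), np.float64(-0.5), np.float64(0.1)), (-0.17, np.float64(0.0), np.float64(-0.1), np.float64(-0.3)), (-0.16, np.float64(0.9), np.float64(0.4), np.float64(0.6)), (-0.15, np.float64(-0.3), np.float64(-0.7), np.float64(0.8)), (-0.14, np.float64(-0.4), np.float64(0.3), np.float64(0.4)), (-0.13, np.float64(-0.3), np.float64(0.0), np.float64(0.7)), (-0.12, np.float64(-0.4), np.float64(-0.1), np.float64(0.4)), (-0.11, np.float64(-0.3), np.float64(0.6), np.float64(0.5)), (-0.1, np.float64(0.8), np.float64(-1.5), np.float64(1.0)), (-0.09, np.float64(-1.3), np.float64(-0.5), np.float64(0.9)), (-0.08, np.float64(-1.2), np.float64(-0.5), np.float64(1.5)), (-0.07, np.float64(0.3), np.float64(-0.6), np.float64(-0.8)), (-0.06, np.float64(0.3), np.float64(-0.0), np.float64(-0.6)), (-0.05, np.float64(-1.4), np.float64(-0.9), np.float64(-1.8))]
end t57.1 p [ 0.5486 -0.2407  0.0752] F [-1.1 -0.7 -3. ] w 0.0101 gf 108
[-5.05944300e-02  3.27784857e-05]
```

```bash
cat >> h.py <<'E'
def home(ys,z,a):
    x=-.05; d=u(RY); f0=get_contact_force()@d
    while x<-.038:
        x+=.001; move_l(rk(x,ys,z),speed=.02); f=get_contact_force()@d-f0
        if f<-4: break
    st("home x %.4f f %.1f"%(x,f)); xa=inrk(get_tool_pos())[0]
    move_l(rk(xa-.001,ys,z-.002),speed=.02)
    set_gripper(.034); wait(.2); st("released"); move_l(rk(xa-.001,ys,.2),rot=down(RY)); return xa
E
python3 - <<'E'
from h import *
print(home(0.,.0755,.045))
take(.2998)
move_ptp(c(.048,.21),down(CY)); move_l(c(.048,.150)); wait(.1); snap("overclip2")
im,C=load("overclip2")
# blade/knife columns vs plate in the rows ahead of the hand
for r in (160,175,190,240): print(r, im[r,300:346:2].sum(1)//3)
E
```

```text
home x -0.0480 f -5.6 t57.6 p [ 0.5488 -0.2407  0.075 ] F [-6.7 -1.  -0.6] w 0.0096 gf 108
released t58.5 p [ 0.548  -0.2408  0.0736] F [-0.2 -0.5  0.1] w 0.0339 gf 0
-0.050355649334091576
at knife t63.1 p [0.5484 0.3002 0.0778] F [-0.2 -0.1  1.1] w 0.0364 gf 0
grip t63.4 p [0.5483 0.3    0.0776] F [-1.3 -0.6  3. ] w 0.0102 gf 78
pulled t64.7 p [0.4584 0.2996 0.0773] F [-0.3 -0.5 -0.6] w 0.0107 gf 78
160 [185 184 184 184 184 185 184 184 184 183 182 159 170 184 183 183 183 183
 183 183 182 119 142]
175 [183 184 183 185 184 184 184 183 183 183 181 161 171 182 182 182 182 182
 181 182 170 120 121]
190 [100  99 101 107 112 114 115 114 113 115 116 167 145 105 105 107 106 106
 110 103  65  61  56]
240 [ 75  75  75  74  76  56  97 145 158 165 163 160 157 157 156 150 136  81
  49  49  48  49  48]
```

Run:
```python
from h import *
clipin(); wait(.2); im,C=snap("clipped2")
a=load("clipped")[0].astype(int); d=np.abs(a-im).sum(2)[100:345,290:350]; print("diff",d.mean(),(d>60).sum())
set_gripper(.034,115)
s=.0101-.064
regrasp(s)
pre(.07,z=.14); move_l(rk(-.19,.07,.0755),rot=pitch(.045),speed=.1); wait(.2)
insert(.07,z=.0755)
```

```text
pressed z 0.0880 t70.4 p [0.4493 0.0377 0.089 ] F [-1.7  1.3 16.3] w 0.0102 gf 81
open t71.1 p [0.449  0.0373 0.0879] F [0.4 0.7 0.3] w 0.0339 gf 0
diff 11.58047619047619 851
at butt t74.4 p [ 0.4385 -0.0636  0.0928] F [ 0.2 -0.2  0.3] w 0.0337 gf 0
grip t74.7 p [ 0.4386 -0.0641  0.0929] F [-0.4 -0.2  1.9] w 0.0103 gf 107
pulled t75.7 p [ 0.4381 -0.0641  0.1397] F [-0.5  0.1 -1.5] w 0.0097 gf 108
pre t78.0 p [ 0.4042 -0.1829  0.1406] F [ 0.1  0.1 -0.3] w 0.0096 gf 108Traceback (most recent call last):
  File "<stdin>", line 7, in <module>
station.IKError: the arm cannot follow that straight line within its joint ranges
```

Run:
```python
from h import *
move_l(rk(-.19,.07,.2)); pre(-.07,z=.14); move_l(rk(-.19,-.07,.0755),rot=pitch(.045),speed=.1); wait(.2)
x=insert(-.07,z=.0755)
if x>-.051: print(home(-.07,.0755,.045))
```

```text
pre t80.1 p [ 0.4161 -0.3225  0.1408] F [-0.5  0.2 -1.1] w 0.0099 gf 108
[(-0.18, np.float64(-0.2), np.float64(0.1), np.float64(0.6)), (-0.17, np.float64(-1.2), np.float64(0.4), np.float64(0.7)), (-0.16, np.float64(0.5), np.float64(0.5), np.float64(0.9)), (-0.15, np.float64(0.5), np.float64(0.4), np.float64(0.6)), (-0.14, np.float64(-0.9), np.float64(0.6), np.float64(0.7)), (-0.13, np.float64(-0.5), np.float64(0.4), np.float64(0.4)), (-0.12, np.float64(-0.2), np.float64(0.6), np.float64(0.4)), (-0.11, np.float64(-1.0), np.float64(0.8), np.float64(0.4)), (-0.1, np.float64(-1.2), np.float64(0.1), np.float64(0.1)), (-0.09, np.float64(-0.4), np.float64(0.9), np.float64(-0.1)), (-0.08, np.float64(-1.2), np.float64(0.3), np.float64(0.2)), (-0.07, np.float64(-0.4), np.float64(0.3), np.float64(-0.8)), (-0.06, np.float64(0.2), np.float64(0.5), np.float64(-0.8)), (-0.05, np.float64(-3.6), np.float64(0.6), np.float64(0.5))]
end t85.8 p [ 0.5542 -0.3105  0.0751] F [-3.2  0.4 -0.5] w 0.0099 gf 108
[-0.05098067 -0.07007086]
home x -0.0470 f -5.4 t86.6 p [ 0.5544 -0.3106  0.0746] F [-8.6 -0.8  0.9] w 0.0098 gf 108
released t87.6 p [ 0.5536 -0.3105  0.0736] F [-0.5 -1.  -0. ] w 0.0342 gf 0
-0.05069929490573568
```

Run:
```python
from h import *
x=-.08
set_gripper(.04,40); move_ptp(rk(x,-.165,.2),down(RY)); move_l(rk(x,-.165,.070)); st("down")
set_gripper(0,40); st("grip"); print(inrk(get_tool_pos()))
move_l(rk(x,-.1285,.070),speed=.05); st("shot"); print(inrk(get_tool_pos()))
set_gripper(.034); move_l(rk(x,-.13,.2)); move_ptp(rk(-.1,-.02,.3),down(RY)); wait(.3); snap("final"); st()
```

```text
down t90.3 p [ 0.5342 -0.4078  0.0711] F [0.3 1.  0.2] w 0.0400 gf 0
grip t90.6 p [ 0.5339 -0.4064  0.0714] F [-0.8  3.8  6.3] w 0.0179 gf 39
[-0.07925554 -0.16387147]
shot t91.5 p [ 0.5308 -0.3715  0.0714] F [-0.7 -1.2  9. ] w 0.0179 gf 40
[-0.07939137 -0.12879252]
 t93.8 p [ 0.5008 -0.2655  0.299 ] F [ 0.3 -0.3 -0.3] w 0.0339 gf 0
```

View pics/final.png

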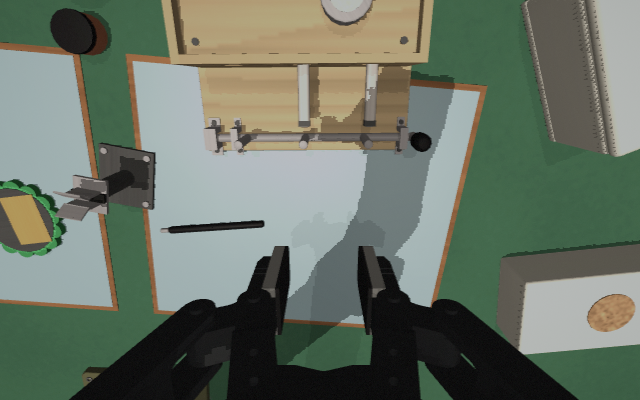

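Run:
```python
from h import *
_,C=load("final")
print("butts",[inrk(ray(C,p,.067)).round(4) for p in((303.5,123),(369.5,123))],"pins",[inrk(ray(C,p,.072)).round(4) for p in((239,147),(303,147),(367,147))],"knob",inrk(ray(C,(421,142),.07)))
finish_job()
```

```text
butts [array([-0.0571, -0.0007]), array([-0.0571, -0.0711])] pins [array([-0.0819,  0.069 ]), array([-0.0819,  0.0001]), array([-0.082 , -0.0689])] knob [-0.07693367 -0.12708512]
the job is handed in; nothing more can be done
```

I handed the job in at about 94 s: both knives found are fully home in the rack (middle and -70 mm slots), the one tin found is in the tray, and the bolt is shot about 35 mm; I have not seen the verdict.

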